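# Clamp a pedal enclosure in the screw hold-down for reaming

### The arm

A 6-joint arm with a two-finger parallel gripper is mounted at the origin on the work surface. World frame = base frame: x ahead of the robot, y to its left, z up, the work surface at z = 0. Lengths are in m, angles in degrees, forces in N, time in s.
With the tool pointing down it reaches from about 0.3 to 0.75 m from the base axis. Payload 8.5 kg.
Tool frame: the origin (TCP) lies between the finger pads; the fingertips stand 25 mm ahead of it and the grasp point (between the pads) lies 6 mm ahead of it; z points along the fingers, y is the line along which they close (so a half turn about z gives the same grasp; the last joint's range is limited). The gripper opens to 88 mm and grips with 3 to 60 N. Pads are 18 mm wide; open, the fingers measure 123 mm over their backs; the gripper's body (75 mm by 187 mm) begins 45 mm behind the grasp point.
Start: joints at [-81.148, 21.807, 74.336, -0, 83.858, -12.336], TCP at [0.199, -0.513, 0.264] pointing down, gripper open.
Joint ranges: [-178.18, 178.18], [-50.72, 133.34], [12.68, 142.11], [-81.47, 261.47], [9.98, 163.14], [-165.26, 165.26]. Speed limits (degrees/s): [136.94, 136.94, 180, 180, 180, 180].

### API

Orientations are given as a 3x3 rotation matrix whose columns are the frame's x, y, z axes.
In Python, from bench import env gives the robot as it stands. The module is installed in compiled form; this text tells all that it offers.
- The arm moves only by the tool step_arm, never from a script. Its argument "targets" is a list that holds one entry, the list of rows, each a list of 5 numbers: the shift along the tool's x, y, z each as a share of 25 cm, from -1 to 1, then the turn about the tool's z as a share of 360 degrees, from -1 to 1, then the gripper's target within -1 to 1 (fully open at 1, half-way at 0, shut at -1). A call has 1 to 20 rows; each row is the pose to reach, as a shift and turn from the pose commanded when the call began, along the tool's axes at that moment, turning the shorter way round; what a row does not reach only later rows make up. A row lasts 1/8 s, in which the tool goes at most 62.5 mm and 10.7 degrees, less where a joint would pass 70% of its speed; a pose out of reach is approached as far as the arm can. A call with a number of a shift or a turn outside -1 to 1 is refused whole. A call with a gripper value outside its range is refused whole. The fingers move at their own pace and stop on an object; "grip_force" is the grip in N (left out, the last holds). Time passes only in rows, so rows that repeat a pose let the fingers close. It gives the time, the measured TCP pose, the force, the opening and the grip force at its end, in the units of the state.
- env.sense(): the state, without advancing time (a new reading comes with each control period).
- env.get_image(name): name is "scene" or "side" or "wrist"; returns a dict with "frame" (400x640x3 uint8, red, green, blue), "mtx" (3x3 intrinsics, pixels), "rvec" (rotation vector, rad) and "tvec" (3), from world to camera coordinates, as OpenCV has them. Camera axes: x right, y down, z forward; pixel columns grow to the right and rows downward; lengths in m; the calibration is good to about 2 mm. A picture is of the moment at which its call begins. There is no depth.
- env.sign_off(): hands the job in; it is judged then, once.
The state is a dict: "time_s": time; "joint_positions": joint angles; "joint_velocities": joint speeds; "tau": joint torques, N m; "eef_pos": TCP position; "tool_rot": TCP orientation; "force": force on the tool from outside, world axes, zero at the start; "ft_torque": the same for the moment, N m; "grip_width": finger opening in m; "gripper_force": force on a finger pad.
Only numpy, scipy, OpenCV 4.12 (cv2) and the standard library are available. Lean on these libraries where they do the work, as an engineer would, in place of code of your own. Each camera call takes 0.05 s, during which the arm holds its last target. There are 200 camera calls.

### The job

Get the long drilled pedal enclosure out from under the riser shelf and slide it, lying flat, between the rails of the screw hold-down, pots end first and right up to the back stop, so that the footswitch end sticks out towards the robot ready for reaming. Then turn the T-handle clockwise until the rising resistance shows the enclosure is firmly clamped under the rubber foot, about a quarter turn past first touch and not screwed down as far as it will go, and let go. Leave the other tools and parts on the cart where they are.

Things in the scene. Friction and masses are not known exactly. Their poses are not given: they have to be found in the camera images.
- enc: The drilled enclosure as a whole: origin at the centre of its underside, axes as at enc_mid.
- enc_mid (a point): Centre, half-way up, of the drilled enclosure: bare cast aluminium box 160 (x) x 62 (y) x 38 mm high (z), open underneath, 3 mm walls, 0.26 to 0.43 kg. +x is its pots end, -x its footswitch end. It starts flat on the cart, footswitch half under the riser shelf, pots end sticking out about 85 to 97 mm towards the robot.
- enc_switch (a point): Centre of the footswitch hole (12.5 mm) in the enclosure's top face: 52 mm from its centre towards -x, 28 mm from the footswitch end. This end sticks out of the hold-down when the enclosure is seated.
- clamp: Screw hold-down: fixed grey steel C-frame; origin on its underside under the screw axis, z up, -x its open front (towards the robot). Base plate x -75 to +95, y +-55, top at z 12 mm. Boss of 20 mm radius round the screw, z 94 to 139 mm; arm back from it to a column at x 55 to 91 mm.
- tbar_mid (a point): Centre of the T-handle, on the screw axis: a flat-sided steel bar along its own x, 90 mm long plus ball ends of 19 mm at both tips, 14 mm wide and 14 mm high, on top of the vertical 12 mm screw. Its height above the cart is 190 mm less 1.9 mm per rad of joint tbar, always 20 mm or more clear of the boss below.
- tbar (a joint): Turn of the T-handle in rad, growing clockwise seen from above; starts at 4.6 to 6.0 and stays where it is left. Each rad lowers the screw 1.9 mm. Running free takes about 0.22 N m; once the foot is on the work the torque rises by about 0.1 N m and the clamping force by about 50 N per rad. The foot meets the seated enclosure near 8.4 rad.
- foot: Round rubber foot under the screw, 30 mm across, 14 mm thick, on a spring seat (30 N per mm, 5 mm of give, then solid); origin at the centre of its lower face, which lies 66 mm less 1.9 mm per rad above the cart, so 4.6 to 7.3 mm above a seated enclosure at the start. It does not turn with the screw.
- riser: Fixed low steel riser shelf with a clear acrylic cabinet on it; origin on the cart top, -x its open front (towards the robot). Shelf x -30 to +120, y +-100 mm, underside at z 75, top at z 85; side panels at y +-97 mm under it; cabinet front at x +13 mm, top at z 210 mm.
- block_mid (a point): Bystander: grey rubber sanding block, 110 (x) x 60 (y) x 32 mm high; point at its centre.
- file_mid (a point): Bystander: half-round file with a purple grip, lying along its x axis, 195 mm long, 22 mm wide, up to 22 mm high; point near the middle of its length, 8 mm up.
- reamer_mid (a point): Bystander: tapered steel reamer with a black bulb handle, lying along its x axis, 175 mm long, 27 mm thick; point at the middle of its length, on its axis.
- scriber_mid (a point): Bystander: double-ended steel scriber, lying along its x axis, 144 mm long, 9 mm thick; point at its centre.
- driver_mid (a point): Bystander: black-handled screwdriver lying along its x axis, 170 mm long, handle 26 mm thick; point at the underside of the middle of its length.
- cup_mid (a point): Bystander: open steel cup, 60 mm across the rim, 65 mm high; point at its centre, half-way up.
- blank_mid (a point): Bystander: a smaller cast aluminium enclosure without holes, 112 (x) x 60 (y) x 31 mm high; point at its centre.
- enc_pots (a point): Midway between the two 8 mm pot holes in the enclosure's top face: 64 mm from its centre towards +x, 16 mm from the pots end. Only this end can be taken from above under the riser, but it has to go in under the screw: put the enclosure down and take it again by the footswitch end.
- clamp_stop (a point): Middle of the back stop's face, 35 mm behind the screw axis, 22 mm above the cart; the stop is 60 mm wide, up to z 32 mm. Two rails lead to it along the hold-down's x, 10 mm high on the base plate, inner faces 34.5 mm either side of the middle, from 5 to 90 mm in front of the stop, with lead-ins flaring to 40 mm a side up to 110 mm in front.
- clamp_seat (a point): Where the enclosure's centre (enc_mid) comes when it is seated: 45 mm in front of the screw axis, 31 mm above the cart, axes of the hold-down. Seated, the enclosure's +x points along the hold-down's +x, its top is 50 mm above the cart and its footswitch end overhangs the base plate by 50 mm.
Mind the look-alikes: they are no part of the job. Leave any orange or purple look-alike of the enc alone.

How it is judged:
By the outcome, as a careful person would: the job done as asked, in the order asked, and still so for the second after the job is handed in, with the robot touching nothing.
It also fails if it takes over 72 s, if anything falls off the work surface, if the arm or the gripper's body presses on something with over 40 N, if the wrist force passes 120 N, or if a joint passes its speed limit or range.

## Working session

There is one attempt and no reset: what is moved stays moved. The work goes in short steps, Python scripts to look and compute and a tool call to move; the robot and the scene stay as the last step left them, time stands still between calls to the robot, and variables do not carry over. Pictures are saved under pics/ and viewed, at most 10 in all, crops included, and the job is handed in when it is done.

Besides the shell and the picture viewer there is one more tool, called after "Request:" by a JSON object that holds its "method" and its "body", one argument or row to a line. step_arm: Moves the arm, as the interface text tells. Shift numbers are shares of 25 cm and turn numbers shares of 360 degrees, none past 1 either way. Its arguments: {"type":"object","properties":{"targets":{"type":"array"},"grip_force":{"type":"number"}},"required":["targets"]}

```bash
mkdir -p pics; cat > h.py <<'E'
import numpy as np, cv2
from bench import env
def snap(name,fn):
    d=env.get_image(name); cv2.imwrite(f'pics/{fn}.png',d['frame'][:,:,::-1]); np.savez(f'pics/{fn}.npz',**d); return d
def load(fn): return np.load(f'pics/{fn}.npz')
def back(d,px,z):
    R=cv2.Rodrigues(d['rvec'])[0]; t=np.array(d['tvec']).ravel(); px=np.atleast_2d(np.array(px,float)); z=np.broadcast_to(z,(len(px),))
    r=(np.linalg.inv(d['mtx'])@np.c_[px,np.ones(len(px))].T).T@R; c=-R.T@t
    return c+r*((z-c[2])/r[:,2])[:,None]
def proj(d,P): return cv2.projectPoints(np.array(P,float).reshape(-1,1,3),d['rvec'],d['tvec'],d['mtx'],None)[0].reshape(-1,2)
E
python3 - <<'E'
from h import *
for n in ('scene','side','wrist'):
    d=snap(n,n+'0'); R=cv2.Rodrigues(d['rvec'])[0]; print(n,-R.T@np.ravel(d['tvec']),R[2])
print(env.sense())
E
```

```text
scene [ 0.63434259 -0.50997335  1.27729652] [-0.11298665  0.39538886 -0.91153808]
side [0.42214062 0.87969207 1.14521863] [ 0.06879053 -0.65128847 -0.75570576]
wrist [ 0.26135684 -0.48886808  0.3823949 ] [-0.24589046 -0.09348233 -0.96477922]
{'time_s': 0.15, 'joint_positions': array([-8.11465186e+01,  2.18334600e+01,  7.43718073e+01,  6.28225360e-04,
        8.38584908e+01, -1.23362906e+01]), 'joint_velocities': array([-0.08215032, -0.2084086 , -0.17385574,  0.03708392,  0.0713689 ,
       -0.01018164]), 'tau': array([ 1.50318716e-03, -4.38078547e+01, -2.24615693e+01,  7.13325804e-02,
        3.43490846e-02, -7.53856011e-05]), 'eef_pos': array([ 0.19876864, -0.5126295 ,  0.26328455]), 'tool_rot': array([[ 9.32388787e-01,  3.61456947e-01, -1.60495356e-04],
       [ 3.61456897e-01, -9.32388170e-01,  1.10120670e-03],
       [ 2.48394840e-04, -1.08476493e-03, -9.99999381e-01]]), 'force': array([-0.2261982 , -0.49189994,  0.65034653]), 'ft_torque': array([ 0.02683719, -0.00747352,  0.06891061]), 'gripper_force': 0.0, 'grip_width': 0.08823222124923537}
```

View pics/scene0.png

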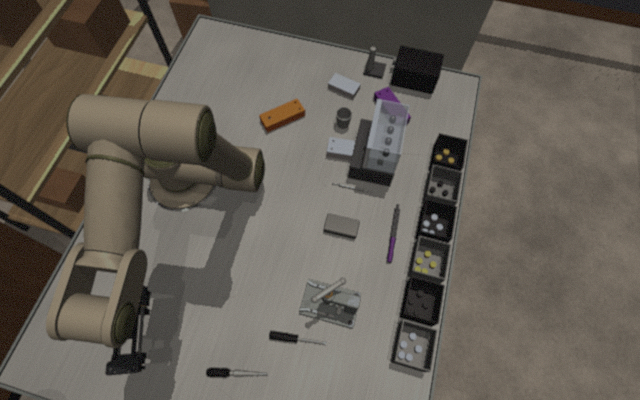

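View pics/side0.png

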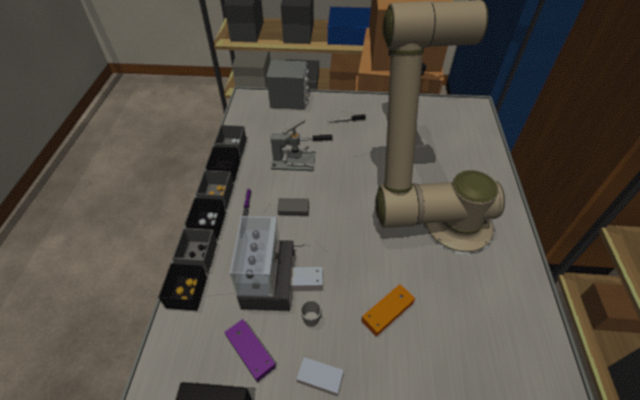

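Scene view: the candidates are silver at (340,147) half under the riser, the undrilled silver blank (344,86), orange (283,113) and purple (392,103). The one under the riser fits: bare aluminium, its pots end sticking out. The hold-down is at (330,300). Next I'll confirm this in an enlarged crop.

```bash
python3 - <<'E'
from h import *
a=cv2.imread('pics/scene0.png');b=cv2.imread('pics/side0.png')
c=lambda im,x,y,w,h:cv2.resize(im[y:y+h,x:x+w],(400,300),interpolation=cv2.INTER_CUBIC)
m=np.vstack([np.hstack([c(a,318,130,80,60),c(b,230,235,100,75)]),np.hstack([c(a,290,268,80,60),c(b,260,115,80,60)])])
cv2.imwrite('pics/mos.png',m)
E
```

```text
(no output)
```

View pics/mos.png

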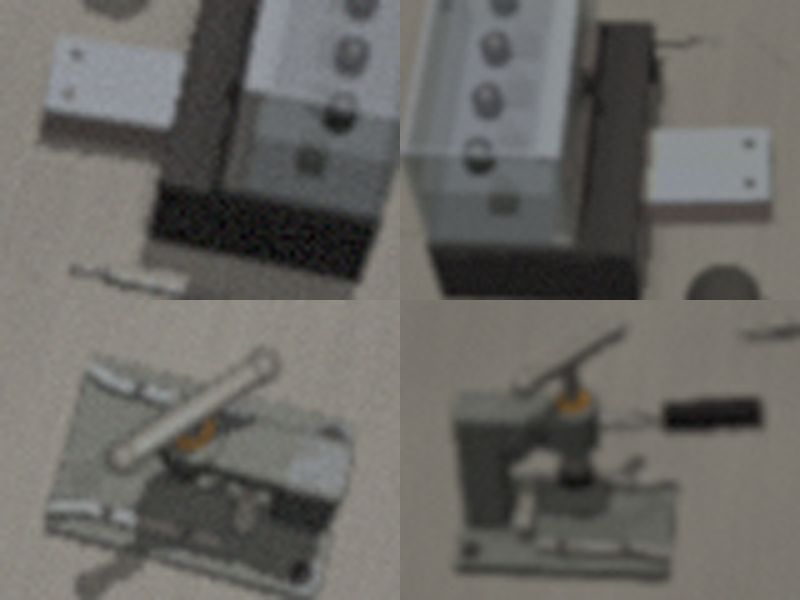

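```bash
python3 - <<'E'
from h import *
a=load('scene0');b=load('side0')
p=lambda *x:print(np.round(back(*x),4).tolist())
p(a,[(333.4,141),(331.6,148.6),(330,137.6),(327,153)],.038)
p(b,[(317.25,271),(317,280.75)],.038)
print('base');p(a,[(308.4,279),(299,313),(354,327.4)],.012)
p(b,[(271.6,169),(313.6,169),(315,152.4)],.012)
print('tbar');p(a,[(314,299.6),(343,280.4)],.18); p(b,[(264+.6,115+77/5-.0),(264.8+20,118+.0)],.18)
p(b,[(265+120/5-5,115+85/5),(260+222/5,115+32/5)],.18)
E
```

```text
[[0.4771, 0.2745, 0.038], [0.4791, 0.2421, 0.038], [0.4616, 0.285, 0.038], [0.4682, 0.2202, 0.038]]
[[0.4745, 0.2449, 0.038], [0.4727, 0.2785, 0.038]]
base
[[0.5299, -0.2221, 0.012], [0.532, -0.3298, 0.012], [0.7021, -0.3247, 0.012]]
[[0.6888, -0.2077, 0.012], [0.5246, -0.2195, 0.012], [0.5266, -0.3136, 0.012]]
tbar
[[0.5738, -0.3094, 0.18], [0.6351, -0.2381, 0.18]]
[[0.7046, -0.2399, 0.18], [0.6399, -0.316, 0.18]]
[[0.6324, -0.236, 0.18], [0.5641, -0.3011, 0.18]]
```

The riser piece at scene (340,147) shows two pot holes, so it is the drilled enclosure. Its pots midpoint is about (0.476, 0.260) and it points at about 183°. The screw axis is about (0.604, -0.274). Moving above it for a close look.

Request:
{"method": "step_arm", "body": {
  "targets": [
    [[0.71,-0.83,0,0,1],[0.71,-0.83,0,0,1],[0.71,-0.83,0,0,1],[0.71,-0.83,0,0,1],[0.71,-0.83,0,0,1],[0.71,-0.83,0,0,1]]
  ]
}}

```text
time_s: 0.9
eef_pos: [0.2895, -0.2541, 0.2639]
tool_rot: [[0.931, 0.364, 0.0], [0.364, -0.931, -0.0], [0.0, 0.0, -1.0]]
force: [-0.3, 0.1, -0.7]
grip_width: 0.0884
gripper_force: 0.0
```

Request:
{"method": "step_arm", "body": {
  "targets": [
    [[0.71,-0.83,0,0,1],[0.71,-0.83,0,0,1],[0.71,-0.83,0,0,1],[0.71,-0.83,0,0,1],[0.71,-0.83,0,0,1],[0.71,-0.83,0,0,1]]
  ]
}}

```text
time_s: 1.65
eef_pos: [0.3804, 0.0025, 0.2636]
tool_rot: [[0.932, 0.363, -0.0], [0.363, -0.932, -0.0], [-0.0, -0.0, -1.0]]
force: [-0.6, 0.6, 0.5]
grip_width: 0.088
gripper_force: 0.0
```

Request:
{"method": "step_arm", "body": {
  "targets": [
    [[0.71,-0.83,0,0.05,1],[0.71,-0.83,0,0.05,1],[0.71,-0.83,0,0.05,1],[0.71,-0.83,0,0.05,1],[0.71,-0.83,0,0.05,1],[0.71,-0.83,0,0.05,1],[0.71,-0.83,0,0.05,1]]
  ]
}}

```text
time_s: 2.52
eef_pos: [0.4709, 0.2582, 0.2634]
tool_rot: [[0.999, 0.054, -0.001], [0.054, -0.999, -0.001], [-0.001, 0.001, -1.0]]
force: [0.4, -0.2, 0.1]
grip_width: 0.0878
gripper_force: 0.0
```

```bash
python3 - <<'E'
from h import *
d=snap('wrist','w1'); s=env.sense(); print(s['time_s'],s['eef_pos'],s['tool_rot'][:,0],s['joint_positions'])
a=load('scene0')
for n,px,z in (('block',(341,226),.03),('scr',(349,187),.005),('file',(393,235),.01),('driver',[(272,335),(325,345)],.01),('reamer',[(210,372),(267,375)],.01),('orange',(283,113),.03),('cup',(343,116),.06)): print(n,back(a,px,z).round(3).tolist())
E
```

```text
2.575 [0.47076286 0.2581312  0.26367543] [ 9.98574311e-01  5.33779637e-02 -3.71421697e-04] [ 1.61047016e+01  2.05032606e+01  7.64016056e+01 -2.18840952e-02
  8.31220128e+01  1.03047536e+02]
block [[0.584, -0.029, 0.03]]
scr [[0.574, 0.129, 0.005]]
file [[0.756, -0.005, 0.01]]
driver [[0.473, -0.413, 0.01], [0.632, -0.396, 0.01]]
reamer [[0.335, -0.558, 0.01], [0.494, -0.52, 0.01]]
orange [[0.264, 0.346, 0.03]]
cup [[0.486, 0.373, 0.06]]
```

View pics/w1.png

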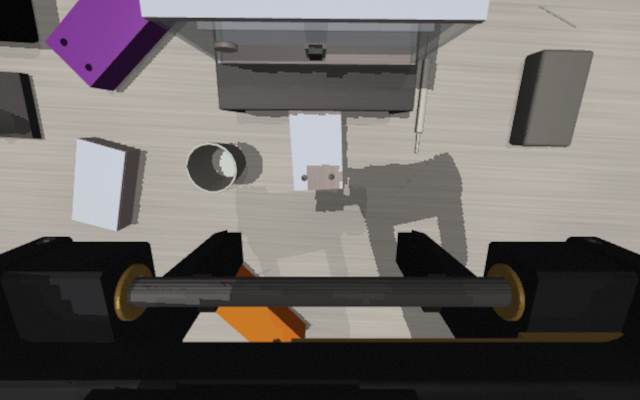

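Close view: the enclosure is under the shelf with pot holes at (304,178) and (332,177), its front corners at (295,190) and (346,190), and shelf-edge corners at (219,109) and (413,111).

```bash
python3 - <<'E'
from h import *
d=load('w1')
print(back(d,[(304,178),(332,177),(295,190),(346,190),(289,113),(341,113)],.038).round(4).tolist())
print(back(d,[(219,109),(413,111)],.075).round(4).tolist())
P=back(d,[(219,100)],.085);print(P)
E
```

```text
[[0.4715, 0.2768, 0.038], [0.4746, 0.2417, 0.038], [0.4554, 0.2876, 0.038], [0.4589, 0.2228, 0.038], [0.5485, 0.2976, 0.038], [0.5518, 0.2362, 0.038]]
[[0.5474, 0.3674, 0.075], [0.5565, 0.1633, 0.075]]
[[0.55577062 0.36358017 0.085     ]]
```

Request:
{"method": "step_arm", "body": {
  "targets": [
    [[0.058,-0.005,0.2,-0.007,1],[0.058,-0.005,0.4,-0.007,1],[0.058,-0.005,0.6,-0.007,1],[0.058,-0.005,0.75,-0.007,1],[0.058,-0.005,0.85,-0.007,1],[0.058,-0.005,0.92,-0.007,1],[0.058,-0.005,0.92,-0.007,1],[0.058,-0.005,0.92,-0.007,-0.2],[0.058,-0.005,0.92,-0.007,-0.2],[0.058,-0.005,0.92,-0.007,-0.2],[0.058,-0.005,0.92,-0.007,-0.2],[0.058,-0.005,0.92,-0.007,-0.2]]
  ],
  "grip_force": 25
}}

```text
time_s: 4.08
eef_pos: [0.485, 0.262, 0.0344]
tool_rot: [[0.995, 0.099, 0.001], [0.099, -0.995, -0.0], [0.001, 0.0, -1.0]]
force: [-1.7, -2.5, 6.8]
grip_width: 0.0616
gripper_force: 25.0
```

Request:
{"method": "step_arm", "body": {
  "targets": [
    [[0,0,-0.016,0,-0.2],[-0.1,0,-0.016,0,-0.2],[-0.2,0,-0.016,0,-0.2],[-0.3,0,-0.016,0,-0.2],[-0.4,0,-0.016,0,-0.2],[-0.44,0,-0.1,0,-0.2],[-0.44,0,-0.25,0,-0.2],[-0.44,0,-0.4,0,-0.2],[-0.44,0.15,-0.4,-0.025,-0.2],[-0.4,0.3,-0.4,-0.05,-0.2],[-0.4,0.45,-0.4,-0.075,-0.2],[-0.4,0.6,-0.4,-0.1,-0.2],[-0.4,0.75,-0.4,-0.125,-0.2],[-0.4,0.9,-0.4,-0.15,-0.2],[-0.4,0.9,-0.4,-0.175,-0.2],[-0.4,0.9,-0.4,-0.2,-0.2],[-0.4,0.9,-0.4,-0.225,-0.2],[-0.4,0.9,-0.4,-0.25,-0.2],[-0.4,0.9,-0.4,-0.25,-0.2]]
  ]
}}

```text
time_s: 6.45
eef_pos: [0.4074, 0.0284, 0.1337]
tool_rot: [[-0.098, 0.995, -0.0], [0.995, 0.098, 0.0], [0.0, -0.0, -1.0]]
force: [0.4, -0.8, -3.0]
grip_width: 0.062
gripper_force: 25.0
```

Request:
{"method": "step_arm", "body": {
  "targets": [
    [[-0.15,0.05,0,-0.025,-0.2],[-0.3,0.1,0,-0.05,-0.2],[-0.45,0.15,0,-0.075,-0.2],[-0.6,0.2,0,-0.1,-0.2],[-0.658,0.227,0,-0.13,-0.2],[-0.658,0.227,0,-0.155,-0.2],[-0.658,0.227,0,-0.18,-0.2],[-0.658,0.227,0.1,-0.205,-0.2],[-0.658,0.227,0.2,-0.234,-0.2],[-0.658,0.227,0.3,-0.234,-0.2],[-0.658,0.227,0.36,-0.234,-0.2],[-0.658,0.227,0.39,-0.234,-0.2],[-0.658,0.227,0.398,-0.234,-0.2],[-0.658,0.227,0.398,-0.234,-0.2],[-0.658,0.227,0.398,-0.234,0.8],[-0.658,0.227,0.398,-0.234,0.8],[-0.658,0.227,0.398,-0.234,0.8],[-0.658,0.227,0.2,-0.234,0.8],[-0.658,0.227,0,-0.234,0.8]]
  ]
}}

```text
time_s: 8.82
eef_pos: [0.4802, -0.1297, 0.1348]
tool_rot: [[-1.0, 0.001, -0.001], [0.001, 1.0, 0.001], [0.001, 0.001, -1.0]]
force: [0.2, -0.9, -0.9]
grip_width: 0.0795
gripper_force: 0.0
```

Request:
{"method": "step_arm", "body": {
  "targets": [
    [[0.2,0,-0.25,0,1],[0.4,0,-0.5,0,1],[0.4,0,-0.5,0,1],[0.4,0,-0.5,0,1]]
  ]
}}

```text
time_s: 9.32
eef_pos: [0.3801, -0.1299, 0.2604]
tool_rot: [[-1.0, 0.002, 0.004], [0.002, 1.0, -0.003], [-0.004, -0.003, -1.0]]
force: [0.5, -0.3, -0.8]
grip_width: 0.088
gripper_force: 0.0
```

```bash
python3 - <<'E'
from h import *
d=snap('wrist','w2'); s=env.sense(); print(s['time_s'],s['eef_pos'],s['tool_rot'][:,0],s['joint_positions'])
E
```

```text
9.375 [ 0.38043347 -0.12977377  0.25901722] [-0.99999726  0.00171915 -0.00158846] [-3.58346055e+01  6.97770029e+00  9.59968091e+01  3.88388177e-03
  7.69160897e+01 -1.25736933e+02]
```

View pics/w2.png

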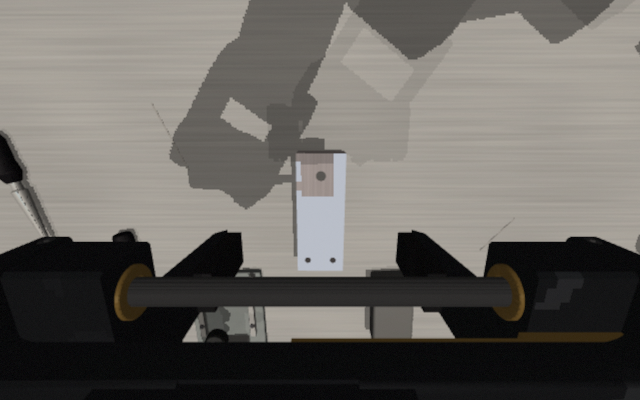

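The enclosure lies flat. Its footswitch hole is at (321,176), footswitch end corners at (302,153) and (346,153), pots end corners at (297,270) and (343,270).

```bash
python3 - <<'E'
from h import *
d=load('w2')
P=back(d,[(321,176),(307.5,260),(333,260),(302,153),(346,153),(297,270),(343,270)],.038);print(P.round(4).tolist())
v=(P[1]+P[2])/2-P[0];print(v,np.degrees(np.arctan2(v[1],v[0])))
E
```

```text
[[0.3753, -0.1284, 0.038], [0.4906, -0.1467, 0.038], [0.4906, -0.1121, 0.038], [0.3469, -0.1515, 0.038], [0.347, -0.098, 0.038], [0.5057, -0.1612, 0.038], [0.5057, -0.0982, 0.038]]
[ 0.11532522 -0.00100366  0.        ] -0.498623356623209
```

Request:
{"method": "step_arm", "body": {
  "targets": [
    [[-0.92,-0.56,-0.16,0,1],[-0.92,-0.56,-0.16,0,1],[-0.92,-0.56,-0.16,0,1],[-0.92,-0.56,-0.16,0,1],[-0.92,-0.56,-0.16,0,1],[-0.92,-0.56,-0.16,0,1],[-0.92,-0.56,-0.16,0,1]]
  ]
}}

```text
time_s: 10.25
eef_pos: [0.6101, -0.2692, 0.2974]
tool_rot: [[-1.0, 0.001, -0.002], [0.0, 1.0, 0.001], [0.002, 0.001, -1.0]]
force: [0.4, 0.4, -0.1]
grip_width: 0.0884
gripper_force: 0.0
```

```bash
python3 - <<'E'
from h import *
d=snap('wrist','w3'); s=env.sense(); print(s['time_s'],s['eef_pos'],s['tool_rot'][:,0],s['joint_positions'])
E
```

```text
10.3 [ 0.60988666 -0.26917916  0.29809233] [-9.99999263e-01  5.33560436e-04  1.09048649e-03] [-3.39668079e+01  3.33360118e+01  4.90577915e+01  1.16271968e-03
  9.76822804e+01 -1.23936059e+02]
```

View pics/w3.png

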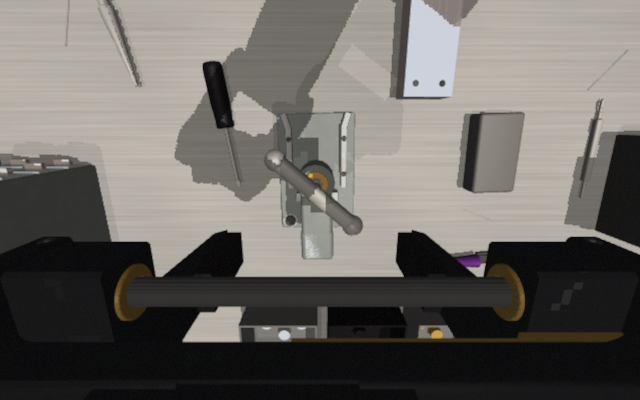

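Hold-down front corners are at (279,113) and (354,112), T-bar ball ends at (274,159) and (355,226), and the rails at x≈290 and 343. One enlarged crop will give precise edges.

```bash
python3 - <<'E'
from h import *
d=load('w3')
p=lambda *x:print(back(*x).round(4).tolist())
p(d,[(279,113),(354,112),(353,224)],.012)
p(d,[(274,159),(355,226),(314.5,192.5)],.18)
im=cv2.imread('pics/w3.png')[98:248,250:400]
cv2.imwrite('pics/w3c.png',cv2.resize(im,(600,600),interpolation=cv2.INTER_CUBIC))
E
```

```text
[[0.5268, -0.3248, 0.012], [0.5255, -0.2206, 0.012], [0.6905, -0.2168, 0.012]]
[[0.5705, -0.3076, 0.18], [0.6309, -0.2369, 0.18], [0.5997, -0.2735, 0.18]]
```

View pics/w3c.png

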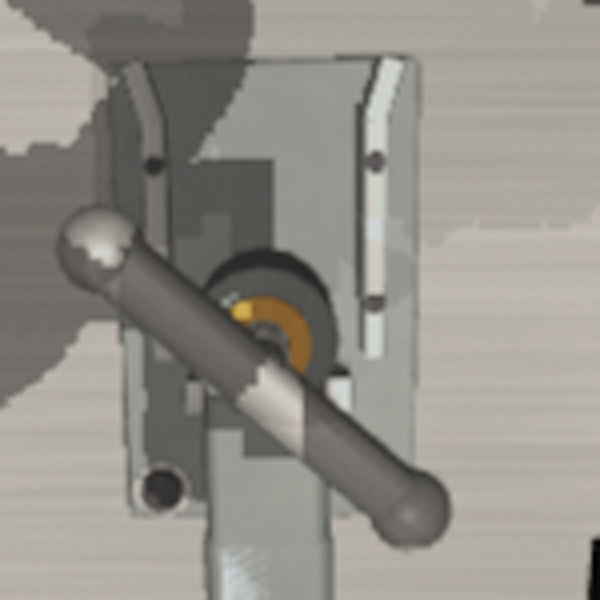

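```bash
python3 - <<'E'
from h import *
d=load('w3')
p=lambda *x:print(back(*x).round(4).tolist())
p(d,[(277.5,113),(355,112.3),(283.3,226.8),(353.3,213)],.012)
p(d,[(340.75,135.5),(340.75,186.8),(292,133),(292.5,160.5)],.022)
p(d,[(274.3,160),(352.5,225),(313.4,192.5)],.18)
E
```

```text
[[0.5268, -0.3269, 0.012], [0.5259, -0.2192, 0.012], [0.695, -0.3245, 0.012], [0.6727, -0.2169, 0.012]]
[[0.5569, -0.2391, 0.022], [0.6295, -0.2377, 0.022], [0.5535, -0.3065, 0.022], [0.5914, -0.3068, 0.022]]
[[0.5713, -0.3074, 0.18], [0.6299, -0.2392, 0.18], [0.5997, -0.2744, 0.18]]
```

Request:
{"method": "step_arm", "body": {
  "targets": [
    [[0.976,0.562,0,0,1],[0.976,0.562,0,0,1],[0.976,0.562,0,0,1],[0.976,0.562,0,0,1],[0.976,0.562,0.2,0,1],[0.976,0.562,0.4,0,1],[0.976,0.562,0.5,0,1],[0.976,0.562,0.5,0,1]]
  ]
}}

```text
time_s: 11.3
eef_pos: [0.3653, -0.1282, 0.1731]
tool_rot: [[-1.0, 0.001, -0.002], [0.001, 1.0, 0.002], [0.002, 0.002, -1.0]]
force: [0.2, -0.4, 0.5]
grip_width: 0.0878
gripper_force: 0.0
```

Request:
{"method": "step_arm", "body": {
  "targets": [
    [[0,0,0.2,0,1],[0,0,0.4,0,1],[0,0,0.5,0,1],[0,0,0.556,0,1],[0,0,0.556,0,1],[0,0,0.556,0,-0.2],[0,0,0.556,0,-0.2],[0,0,0.556,0,-0.2],[0,0,0.556,0,-0.2],[0,0,0.556,0,-0.2],[0,0,0.45,0,-0.2],[0,0,0.3,0,-0.2],[0,0,0.3,0,-0.2]]
  ],
  "grip_force": 35
}}

```text
time_s: 12.92
eef_pos: [0.367, -0.1295, 0.1003]
tool_rot: [[-1.0, 0.001, 0.003], [0.001, 1.0, -0.003], [-0.003, -0.003, -1.0]]
force: [-0.3, -0.6, -2.4]
grip_width: 0.0619
gripper_force: 35.0
```

Request:
{"method": "step_arm", "body": {
  "targets": [
    [[0,-0.2,0,0,-0.2],[0,-0.4,0,-0.002,-0.2],[0,-0.583,0,-0.002,-0.2],[0,-0.583,0.1,-0.002,-0.2],[0,-0.583,0.2,-0.002,-0.2],[0,-0.583,0.209,-0.002,-0.2],[0,-0.583,0.209,-0.002,-0.2]]
  ]
}}

```text
time_s: 13.8
eef_pos: [0.3662, -0.2747, 0.0464]
tool_rot: [[-1.0, -0.012, -0.0], [-0.012, 1.0, 0.001], [0.0, 0.001, -1.0]]
force: [0.3, -0.4, -2.8]
grip_width: 0.0616
gripper_force: 35.0
```

```bash
python3 - <<'E'
from h import *
s=env.sense(); print(s['time_s'],s['eef_pos'],s['tool_rot'])
a=snap('scene','s1')['frame'][:,:,::-1]; b=snap('side','d1')['frame'][:,:,::-1]
c=lambda im,x,y,w,h:cv2.resize(im[y:y+h,x:x+w],(400,300),interpolation=cv2.INTER_CUBIC)
cv2.imwrite('pics/m1.png',np.hstack([c(a,260,258,120,90),c(b,250,115,120,90)]))
E
```

```text
13.8 [ 0.36624194 -0.27474142  0.04636666] [[-9.99929497e-01 -1.18639295e-02 -4.98934176e-04]
 [-1.18642174e-02  9.99929451e-01  5.78149955e-04]
 [ 4.92039846e-04  5.84028657e-04 -9.99999708e-01]]
```

View pics/m1.png

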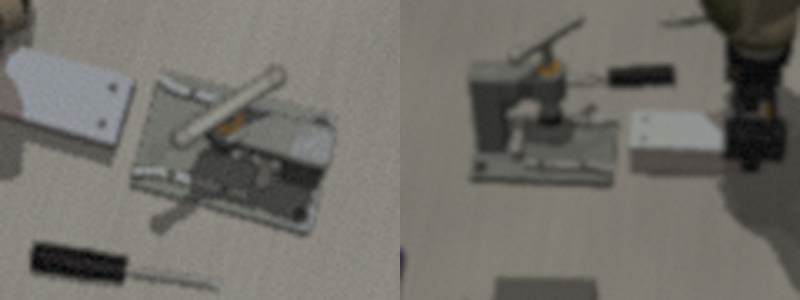

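The enclosure is lined up level in front of the rails, pots end towards the hold-down. Inserting, stopping short of the back stop.

Request:
{"method": "step_arm", "body": {
  "targets": [
    [[0,0,-0.006,0,-0.2],[-0.08,0,-0.006,0,-0.2],[-0.16,0,-0.006,0,-0.2],[-0.22,0,-0.006,0,-0.2],[-0.28,0,-0.006,0,-0.2],[-0.34,0,-0.006,0,-0.2],[-0.4,0,-0.006,0,-0.2],[-0.45,0,-0.006,0,-0.2],[-0.47,0,-0.006,0,-0.2],[-0.47,0,-0.006,0,-0.2]]
  ]
}}

```text
time_s: 15.15
eef_pos: [0.4843, -0.2735, 0.048]
tool_rot: [[-1.0, -0.012, 0.001], [-0.012, 1.0, -0.0], [-0.001, -0.0, -1.0]]
force: [1.4, 0.0, -0.7]
grip_width: 0.0619
gripper_force: 35.0
```

Free so far. Lowering onto the base plate, then pushing gently to the stop.

Request:
{"method": "step_arm", "body": {
  "targets": [
    [[0,0,0.004,0,-0.2],[0,0,0.008,0,-0.2],[-0.02,0,0.008,0,-0.2],[-0.03,0,0.008,0,-0.2],[-0.04,0,0.008,0,-0.2],[-0.04,0,0.008,0,-0.2]]
  ]
}}

```text
time_s: 15.9
eef_pos: [0.4924, -0.2736, 0.047]
tool_rot: [[-1.0, -0.012, -0.002], [-0.012, 1.0, -0.0], [0.002, -0.0, -1.0]]
force: [-8.8, 0.3, 12.1]
grip_width: 0.0619
gripper_force: 35.0
```

Request:
{"method": "step_arm", "body": {
  "targets": [
    [[-0.006,0,0,0,-0.2],[-0.01,0,0,0,-0.2],[-0.01,0,0,0,-0.2]]
  ]
}}

```text
time_s: 16.27
eef_pos: [0.4947, -0.2736, 0.047]
tool_rot: [[-1.0, -0.012, -0.003], [-0.012, 1.0, -0.0], [0.003, -0.0, -1.0]]
force: [-9.7, 0.3, 13.5]
grip_width: 0.0618
gripper_force: 35.0
```

Request:
{"method": "step_arm", "body": {
  "targets": [
    [[-0.006,0,0,0,-0.2],[-0.01,0,0,0,-0.2],[-0.01,0,0,0,-0.2]]
  ]
}}

```text
time_s: 16.65
eef_pos: [0.4958, -0.2736, 0.047]
tool_rot: [[-1.0, -0.012, -0.006], [-0.012, 1.0, 0.0], [0.006, 0.001, -1.0]]
force: [-18.2, -1.2, 16.4]
grip_width: 0.0616
gripper_force: 35.0
```

Request:
{"method": "step_arm", "body": {
  "targets": [
    [[-0.006,0,0,0,-0.2],[-0.006,0,0,0,-0.2]]
  ]
}}

```text
time_s: 16.9
eef_pos: [0.496, -0.2736, 0.0469]
tool_rot: [[-1.0, -0.012, -0.009], [-0.012, 1.0, 0.001], [0.009, 0.001, -1.0]]
force: [-25.9, -2.1, 21.5]
grip_width: 0.0617
gripper_force: 35.0
```

Request:
{"method": "step_arm", "body": {
  "targets": [
    [[0.01,0,-0.003,0,-0.2],[0.01,0,-0.003,0,-0.2],[0.01,0,-0.003,0,0.3],[0.01,0,-0.003,0,0.8],[0.01,0,-0.003,0,0.8],[0.01,0,-0.003,0,0.8],[0.01,0,-0.2,0,0.8],[0.01,0,-0.4,0,0.8],[0.01,0,-0.6,0,0.8],[0.01,0,-0.8,0,0.6],[0.01,0,-0.9,0,0.4],[0.01,0,-0.9,0,0.2]]
  ]
}}

```text
time_s: 18.4
eef_pos: [0.4981, -0.2735, 0.2724]
tool_rot: [[-1.0, -0.012, 0.003], [-0.012, 1.0, -0.002], [-0.003, -0.002, -1.0]]
force: [0.2, -0.6, -0.9]
grip_width: 0.054
gripper_force: 0.0
```

```bash
python3 - <<'E'
from h import *
s=env.sense(); print(s['time_s'],s['eef_pos'],s['tool_rot'][:,0],s['joint_positions'],s['force'],s['ft_torque'])
E
```

```text
18.4 [ 0.49808383 -0.27351942  0.27235398] [-0.99992677 -0.01180104 -0.00268061] [-4.07079540e+01  2.32496173e+01  7.05729481e+01  3.16262895e-03
  8.59755111e+01 -1.31384163e+02] [ 0.16861911 -0.61964753 -0.90682569] [ 0.05242313 -0.1634566  -0.04068347]
```

Request:
{"method": "step_arm", "body": {
  "targets": [
    [[-0.1,0,0,0.029,0.2],[-0.2,0,0,0.058,0.2],[-0.3,0,0,0.087,0.2],[-0.41,0,0,0.116,0.2],[-0.41,0,0,0.145,0.2],[-0.41,0,0,0.174,0.2],[-0.41,0,0,0.203,0.2],[-0.41,0,0,0.232,0.2],[-0.41,0,0,0.261,0.2],[-0.41,0,0,0.29,0.2],[-0.41,0,0,0.319,0.2],[-0.41,0,0,0.345,0.2],[-0.41,0,0,0.365,0.2],[-0.41,0,0,0.365,0.2]]
  ]
}}

```text
time_s: 20.15
eef_pos: [0.6001, -0.272, 0.269]
tool_rot: [[0.652, 0.759, -0.002], [0.759, -0.652, 0.002], [-0.0, -0.003, -1.0]]
force: [0.2, 1.4, -0.8]
grip_width: 0.0528
gripper_force: 0.0
```

```bash
python3 - <<'E'
from h import *
s=env.sense(); R=s['tool_rot'];print(s['time_s'],s['eef_pos'],np.degrees(np.arctan2(R[1,0],R[0,0])),s['joint_positions'])
print(R[:,:2].T@(np.array([.6003,-.2730,0])-s['eef_pos'])/.25)
E
```

```text
20.15 [ 0.60007443 -0.27201687  0.26898847] 49.33482936595232 [-3.46584008e+01  3.31325146e+01  5.40788050e+01  6.09458014e-04
  9.29606867e+01  6.00682633e+00]
[-0.00206835  0.00646052]
```

Request:
{"method": "step_arm", "body": {
  "targets": [
    [[0,0.004,0.15,0,0],[0,0.004,0.28,0,0],[0,0.004,0.336,0,0],[0,0.004,0.336,0,0],[0,0.004,0.336,0,-0.9],[0,0.004,0.336,0,-0.9],[0,0.004,0.336,0,-0.9],[0,0.004,0.336,0,-0.9],[0,0.004,0.336,0,-0.9]]
  ],
  "grip_force": 30
}}

```text
time_s: 21.28
eef_pos: [0.6013, -0.2731, 0.1876]
tool_rot: [[0.653, 0.758, 0.001], [0.758, -0.653, -0.001], [0.0, 0.002, -1.0]]
force: [2.1, -1.6, 3.0]
grip_width: 0.0134
gripper_force: 30.0
```

```bash
python3 - <<'E'
from h import *
s=env.sense(); R=s['tool_rot'];print(s['time_s'],s['eef_pos'],np.degrees(np.arctan2(R[1,0],R[0,0])),s['joint_positions'],s['force'],s['ft_torque'],s['grip_width'],s['gripper_force'])
E
```

```text
21.275 [ 0.60132973 -0.27305707  0.18758904] 49.26370802179062 [-3.46720901e+01  3.61263218e+01  6.19500296e+01  4.08885127e-03
  8.18278952e+01  6.06363574e+00] [ 2.1393788  -1.5593298   2.96266874] [-0.14848722 -0.29009335 -0.05233941] 0.013425190703680137 29.997962079942226
```

Request:
{"method": "step_arm", "body": {
  "targets": [
    [[0,0,0.0012,0.025,-0.9],[0,0,0.0024,0.05,-0.9],[0,0,0.0036,0.075,-0.9],[0,0,0.0048,0.1,-0.9],[0,0,0.006,0.125,-0.9],[0,0,0.0072,0.15,-0.9],[0,0,0.0084,0.175,-0.9],[0,0,0.0095,0.2,-0.9]]
  ]
}}

```text
time_s: 22.28
eef_pos: [0.6013, -0.2729, 0.1852]
tool_rot: [[0.921, -0.391, 0.001], [-0.391, -0.921, -0.001], [0.001, 0.0, -1.0]]
force: [0.7, -0.9, 2.4]
grip_width: 0.0134
gripper_force: 30.1
```

```bash
cat > st.py <<'E'
from h import *
s=env.sense(); R=s['tool_rot'];print(s['time_s'],s['eef_pos'].round(4),'yaw',np.degrees(np.arctan2(R[1,0],R[0,0])).round(2),'j6',s['joint_positions'][5].round(1),s['force'].round(1),s['ft_torque'].round(3),s['tau'][5].round(3),s['grip_width'].round(4),'tilt',R[:2,2].round(4))
E
python3 st.py
```

```text
Traceback (most recent call last):
  File "st.py", line 2, in <module>
    s=env.sense(); R=s['tool_rot'];print(s['time_s'],s['eef_pos'].round(4),'yaw',np.degrees(np.arctan2(R[1,0],R[0,0])).round(2),'j6',s['joint_positions'][5].round(1),s['force'].round(1),s['ft_torque'].round(3),s['tau'][5].round(3),s['grip_width'].round(4),'tilt',R[:2,2].round(4))
                                                                                                                                                                                                                                       ^^^^^^^^^^^^^^^^^^^^^
AttributeError: 'float' object has no attribute 'round'
```

Yaw went 49.3° → −23°, with a free-running feel. Continuing.

Request:
{"method": "step_arm", "body": {
  "targets": [
    [[0,0,0.0012,0.025,-0.9],[0,0,0.0024,0.05,-0.9],[0,0,0.0036,0.075,-0.9],[0,0,0.0048,0.1,-0.9],[0,0,0.006,0.125,-0.9],[0,0,0.0072,0.15,-0.9],[0,0,0.0084,0.175,-0.9],[0,0,0.009,0.19,-0.9]]
  ]
}}

```text
time_s: 23.28
eef_pos: [0.6014, -0.2729, 0.183]
tool_rot: [[-0.023, -1.0, 0.001], [-1.0, 0.023, -0.001], [0.001, -0.001, -1.0]]
force: [2.0, -0.5, 3.7]
grip_width: 0.0135
gripper_force: 30.1
```

```bash
sed -i "s/s\['grip_width'\].round(4)/s['grip_width']/" st.py; python3 st.py
```

```text
23.275 [ 0.6014 -0.2729  0.183 ] yaw -91.32 j6 146.7 [ 2.  -0.5  3.7] [ 0.008 -0.315  0.241] -0.514 0.013501324894718364 tilt [ 0.0013 -0.0007]
```

Request:
{"method": "step_arm", "body": {
  "targets": [
    [[0,0,0,0,-0.4],[0,0,0,0,-0.2],[0,0,0,0,0],[0,0,-0.1,0,0],[0,0,-0.2,0,0],[0,0,-0.2,-0.029,0],[0,0,-0.2,-0.058,0],[0,0,-0.2,-0.087,0],[0,0,-0.2,-0.116,0],[0,0,-0.2,-0.145,0],[0,0,-0.2,-0.174,0],[0,0,-0.2,-0.203,0],[0,0,-0.2,-0.232,0],[0,0,-0.2,-0.25,0]]
  ]
}}

```text
time_s: 25.02
eef_pos: [0.6009, -0.2728, 0.2322]
tool_rot: [[1.0, -0.015, -0.0], [-0.015, -1.0, 0.0], [-0.0, -0.0, -1.0]]
force: [-0.3, 0.2, 0.5]
grip_width: 0.044
gripper_force: 0.0
```

Request:
{"method": "step_arm", "body": {
  "targets": [
    [[0,0,0,-0.029,0],[0,0,0,-0.058,0],[0,0,0,-0.087,0],[0,0,0,-0.116,0],[0,0,0,-0.145,0],[0,0,0,-0.174,0],[0,0,0,-0.203,0],[0,0,0,-0.232,0],[0,0,0,-0.25,0],[0,0,0,-0.25,0]]
  ]
}}

```text
time_s: 26.28
eef_pos: [0.6009, -0.2728, 0.2322]
tool_rot: [[0.02, 1.0, -0.0], [1.0, -0.02, 0.0], [0.0, -0.0, -1.0]]
force: [-0.4, 0.6, -0.2]
grip_width: 0.0441
gripper_force: 0.0
```

```bash
python3 st.py
```

```text
26.275 [ 0.6009 -0.2728  0.2322] yaw 88.83 j6 -33.5 [-0.4  0.6 -0.2] [-0.03  -0.113 -0.019] -0.665 0.044076370165082764 tilt [-0.0003  0.0002]
```

Request:
{"method": "step_arm", "body": {
  "targets": [
    [[0,0,0.12,0,0],[0,0,0.195,0,0],[0,0,0.195,0,0],[0,0,0.195,0,-0.9],[0,0,0.195,0,-0.9],[0,0,0.195,0,-0.9],[0,0,0.195,0,-0.9],[0,0,0.196,0.02,-0.9],[0,0,0.197,0.04,-0.9]]
  ],
  "grip_force": 40
}}

```text
time_s: 27.4
eef_pos: [0.6014, -0.2729, 0.1837]
tool_rot: [[0.271, 0.962, 0.002], [0.962, -0.271, -0.001], [-0.0, 0.002, -1.0]]
force: [1.5, -0.3, 1.8]
grip_width: 0.0137
gripper_force: 40.1
```

```bash
python3 st.py
```

```text
27.4 [ 0.6014 -0.2729  0.1837] yaw 74.26 j6 -18.9 [ 1.5 -0.3  1.8] [-0.031 -0.339  0.179] -1.129 0.013663641134477088 tilt [ 0.0015 -0.0008]
```

Request:
{"method": "step_arm", "body": {
  "targets": [
    [[0,0,0.001,0.02,-0.9],[0,0,0.002,0.04,-0.9]]
  ]
}}

```text
time_s: 27.65
eef_pos: [0.6014, -0.2729, 0.1832]
tool_rot: [[0.502, 0.865, 0.002], [0.865, -0.502, -0.001], [0.0, 0.002, -1.0]]
force: [2.3, -0.5, 1.8]
grip_width: 0.0135
gripper_force: 40.1
```

```bash
python3 st.py
```

```text
27.65 [ 0.6014 -0.2729  0.1832] yaw 59.85 j6 -4.5 [ 2.3 -0.5  1.8] [-0.061 -0.348  0.207] -1.115 0.01352055709340434 tilt [ 0.0015 -0.0008]
```

Request:
{"method": "step_arm", "body": {
  "targets": [
    [[0,0,0.001,0.02,-0.9],[0,0,0.002,0.04,-0.9]]
  ]
}}

```text
time_s: 27.9
eef_pos: [0.6015, -0.2729, 0.1828]
tool_rot: [[0.701, 0.713, 0.002], [0.713, -0.701, -0.001], [0.0, 0.002, -1.0]]
force: [2.7, -0.4, 2.0]
grip_width: 0.0134
gripper_force: 40.1
```

```bash
python3 st.py
```

```text
27.9 [ 0.6015 -0.2729  0.1828] yaw 45.45 j6 9.9 [ 2.7 -0.4  2. ] [-0.115 -0.302  0.259] -1.089 0.013394472541139438 tilt [ 0.0017 -0.0009]
```

Request:
{"method": "step_arm", "body": {
  "targets": [
    [[0,0,0.001,0.02,-0.9],[0,0,0.002,0.04,-0.9]]
  ]
}}

```text
time_s: 28.15
eef_pos: [0.6015, -0.2729, 0.1823]
tool_rot: [[0.857, 0.516, 0.002], [0.516, -0.857, -0.001], [0.001, 0.002, -1.0]]
force: [1.7, 0.2, 2.4]
grip_width: 0.0138
gripper_force: 40.1
```

```bash
python3 st.py
```

```text
28.15 [ 0.6015 -0.2729  0.1823] yaw 31.06 j6 24.3 [1.7 0.2 2.4] [-0.075 -0.273  0.222] -1.065 0.013773998268525817 tilt [ 0.0017 -0.001 ]
```

Request:
{"method": "step_arm", "body": {
  "targets": [
    [[0,0,0.001,0.02,-0.9],[0,0,0.002,0.04,-0.9]]
  ]
}}

```text
time_s: 28.4
eef_pos: [0.6015, -0.273, 0.1819]
tool_rot: [[0.958, 0.287, 0.002], [0.287, -0.958, -0.001], [0.001, 0.002, -1.0]]
force: [1.7, 0.6, 2.5]
grip_width: 0.0137
gripper_force: 40.1
```

```bash
python3 st.py
```

```text
28.4 [ 0.6015 -0.273   0.1819] yaw 16.66 j6 38.7 [1.7 0.6 2.5] [-0.056 -0.239  0.308] -1.042 0.013656416615293644 tilt [ 0.0017 -0.0011]
```

Request:
{"method": "step_arm", "body": {
  "targets": [
    [[0,0,0.001,0.02,-0.9],[0,0,0.002,0.04,-0.9]]
  ]
}}

```text
time_s: 28.65
eef_pos: [0.6015, -0.273, 0.1814]
tool_rot: [[0.999, 0.039, 0.002], [0.039, -0.999, -0.001], [0.002, 0.001, -1.0]]
force: [1.8, -0.7, 3.1]
grip_width: 0.0134
gripper_force: 40.2
```

```bash
python3 st.py
```

```text
28.65 [ 0.6015 -0.273   0.1814] yaw 2.26 j6 53.1 [ 1.8 -0.7  3.1] [-0.008 -0.222  0.313] -1.019 0.013368850955967302 tilt [ 0.0018 -0.0012]
```

Request:
{"method": "step_arm", "body": {
  "targets": [
    [[0,0,0.001,0.02,-0.9],[0,0,0.002,0.04,-0.9]]
  ]
}}

```text
time_s: 28.9
eef_pos: [0.6015, -0.273, 0.181]
tool_rot: [[0.978, -0.21, 0.002], [-0.21, -0.978, -0.001], [0.002, 0.001, -1.0]]
force: [2.1, -0.4, 3.1]
grip_width: 0.0135
gripper_force: 40.2
```

```bash
python3 st.py
```

```text
28.9 [ 0.6015 -0.273   0.181 ] yaw -12.13 j6 67.5 [ 2.1 -0.4  3.1] [-0.024 -0.186  0.291] -0.996 0.013467378882525244 tilt [ 0.0018 -0.0013]
```

Request:
{"method": "step_arm", "body": {
  "targets": [
    [[0,0,0.001,0.02,-0.9],[0,0,0.002,0.04,-0.9]]
  ]
}}

```text
time_s: 29.15
eef_pos: [0.6015, -0.273, 0.1806]
tool_rot: [[0.895, -0.447, 0.002], [-0.447, -0.895, -0.001], [0.002, 0.0, -1.0]]
force: [1.8, -0.7, 3.6]
grip_width: 0.0135
gripper_force: 40.2
```

```bash
python3 st.py; python3 - <<'E'
from h import *
for i in range(6):
    env.get_image('wrist'); s=env.sense(); print(s['ft_torque'][2].round(3),s['force'].round(1))
E
```

```text
29.15 [ 0.6015 -0.273   0.1806] yaw -26.53 j6 81.9 [ 1.8 -0.7  3.6] [-0.043 -0.21   0.393] -0.973 0.01347282330294201 tilt [ 0.0019 -0.0014]
0.304 [ 1.9 -0.1  3.8]
0.207 [ 1.8 -0.8  5.2]
0.071 [ 2.4 -2.   5.2]
0.081 [1.9 0.5 5.1]
0.07 [ 2.3 -0.3  5.1]
0.053 [ 1.8 -0.   4.8]
```

Request:
{"method": "step_arm", "body": {
  "targets": [
    [[0,0,0.0005,0.01,-0.9],[0,0,0.001,0.022,-0.9]]
  ]
}}

```text
time_s: 29.7
eef_pos: [0.6015, -0.273, 0.1803]
tool_rot: [[0.827, -0.562, 0.002], [-0.562, -0.827, -0.001], [0.002, 0.0, -1.0]]
force: [1.6, 0.3, 6.1]
grip_width: 0.0136
gripper_force: 40.2
```

```bash
python3 st.py
```

```text
29.7 [ 0.6015 -0.273   0.1803] yaw -34.2 j6 89.5 [1.6 0.3 6.1] [ 0.019 -0.192  0.385] -0.496 0.013628072496446835 tilt [ 0.0019 -0.0013]
```

Resistance has risen from about 0.22 to 0.39 N m, roughly a quarter turn past touch. Letting go and looking.

Request:
{"method": "step_arm", "body": {
  "targets": [
    [[0,0,0,0,-0.5],[0,0,0,0,-0.2],[0,0,0,0,0],[0,0,0,0,0],[0,0,-0.15,0,0],[0,0,-0.35,0,0],[0,0,-0.5,0,0],[-0.5,-0.3,-0.5,0,0],[-0.9,-0.5,-0.5,0,0],[-0.9,-0.5,-0.5,0,0],[-0.9,-0.5,-0.5,0,0]]
  ]
}}

```text
time_s: 31.08
eef_pos: [0.4875, -0.0478, 0.3044]
tool_rot: [[0.827, -0.563, 0.0], [-0.563, -0.827, 0.0], [0.0, -0.0, -1.0]]
force: [0.8, -0.2, 0.4]
grip_width: 0.0438
gripper_force: 0.0
```

```bash
python3 st.py; python3 - <<'E'
from h import *
a=snap('scene','s2')['frame'][:,:,::-1]; b=snap('side','d2')['frame'][:,:,::-1]
c=lambda im,x,y,w,h:cv2.resize(im[y:y+h,x:x+w],(400,300),interpolation=cv2.INTER_CUBIC)
cv2.imwrite('pics/m2.png',np.vstack([np.hstack([c(a,270,258,100,75),c(b,255,115,80,60)]),np.hstack([c(a,190,60,280,210),c(b,130,90,380,285)])]))
E
```

```text
31.075 [ 0.4875 -0.0478  0.3044] yaw -34.24 j6 104.8 [ 0.8 -0.2  0.4] [ 0.072 -0.043  0.   ] -0.925 0.0437833528687799 tilt [0.0003 0.0001]
```

View pics/m2.png

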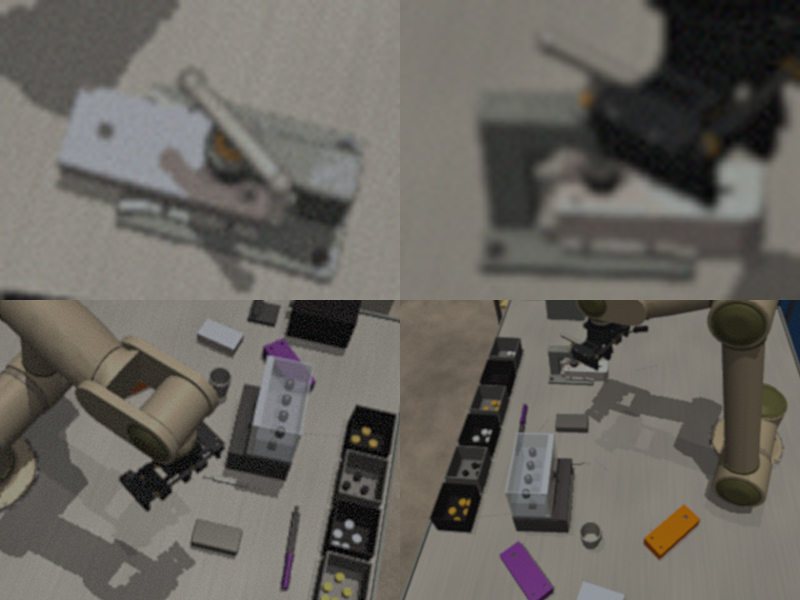

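The enclosure sits between the rails under the foot, with its footswitch end overhanging towards the robot. The hole is at scene (296,290). The bystanders look unmoved. Checking the depth number, then handing in.

```bash
python3 - <<'E'
from h import *
d=load('s2'); x=back(d,[(296.25,290.5)],.05)[0]; print(x, proj(d,[.5045,-.2737,.05]))
if abs(x[0]-.5075)<.012: print(env.sign_off())
E
```

```text
[ 0.50785267 -0.27432904  0.05      ] [[295.24539915 289.99041063]]
the job is handed in; nothing more can be done
None
```

The drilled enclosure is seated pots end first against the back stop, clamped about a quarter turn past first touch (judged from the handle torque rising from about 0.22 to 0.39 N m), released, and the job is handed in at about 31 s.

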